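# Secure a cart wheel with a linch pin

### The job

Fix the cart wheel on its axle: take the linch pin with the wire loop out of the black parts block, feel for the cross hole in the flat near the shaft's free end, and push the pin fully home, with its loop still open and on the free-end side. Then swing the loop over the shaft end until it snaps shut underneath, and let go. Work gently, never pressing on pin, loop or axle with more than about 15 N, and leave everything else where it is.

Things in the scene. Friction and masses are not known exactly. Their poses are not given: they have to be found in the camera images.
- pin: steel linch pin, 80 g, upright in the block at the start. Origin on its axis at the collar's underside (seating face); z up, x to the side where the loop stands open. Below: round shank 9 mm thick, 26 mm long, tip chamfered to 6.8 mm over 1.8 mm. Above: collar 18 mm wide, 5 mm high; crossbar (loop hinge) along y, 8 mm thick, 40 mm long, 6 mm up; then the grip, from 10 to 52 mm up
- pin_grip (a point): centre of the pin's upright flat-sided grip, 16 mm (x) by 12 mm (y) by 42 mm high; on the pin's axis, 36 mm above the collar's underside; axes as pin. Grip it from above across the 12 mm (fingers on +y and -y), finger ends more than 12 mm above the collar's underside to clear the crossbar. When the pin is fully home this point is 36 mm above the shaft's flat
- loop (a joint): angle of the wire loop about the crossbar (the pin's y). 0 = open: it sticks out to the pin's +x, raised 0.23 rad above level; grows as it swings down; 1.8 = shut, hanging straight down under the shaft. A spring flips it over-centre at 1.0: short of that it springs back open, beyond it snaps shut by itself. Pressed slowly it takes about 5 N at the bar
- loop_bar (a point): middle of the loop's outer bar: 5 mm wire, 34 mm long along the pin's y, centre line 38 mm from the hinge; side arms at y = +17 and -17 mm. Open, it is 37 mm out from the pin's axis, 15 mm above the collar's underside. Shut fingers just beyond the shaft end can press it down from above; the flip comes when it is 27 mm out and 20 mm below the collar's underside
- hole (a point): nominal place of the cross hole, on the shaft's flat top, 96 mm above the table; z up, x along the shaft to its free end, y across. The true hole is on this x line but up to 7 mm either way, differently each time (end play; the axle is tight and stays put under the allowed forces). It is vertical, round, 10.5 mm wide, with a 1.2 mm chamfer, right through the 22 mm thick shaft
- stand: fixed blue steel stand with a rubber-tyred wheel on a steel shaft; origin on the table under hole, same axes. Along x from the true hole: flat (22 mm wide) from -17 to +12 mm, then a round nose, 22 mm thick, level with the flat, ends the shaft at +18; behind -17 a 31 mm round bar. From hole: wheel (100 mm) face at x = -38 mm, its top 39 mm above the flat, upright behind it 34 mm
- block: fixed black plastic parts block 60 (x) x 200 (y) x 40 (z) mm with three 13 mm holes at y = -75, 0 and 75 mm; origin at the centre of its underside. The linch pin stands in the middle hole, its collar on the block's top; a plain pin stands in the hole at y = +75 mm
- plain_pin: plain headed pin without a loop, head 18 mm in diameter and 8 mm high on the block's top, not to be used; origin under its head
- drink: drink bottle, 68 mm in diameter, 250 mm tall, standing at the left side of the table; origin at the centre of its underside
- washer: flat steel washer 36 mm in diameter and 5 mm thick lying on the table near the middle; origin at the centre of its underside
- driver: screwdriver lying on the far part of the table, to be left alone
- spanner: spanner lying on the far part of the table, to be left alone
- tape: roll of black tape, 90 mm in diameter, at the left, to be left alone
- carton: small cardboard box 90 x 70 x 55 mm at the right, to be left alone
- jar: clear jar, 60 mm in diameter, 70 mm tall, at the right, to be left alone

How it is judged (in metres and radians):
On the way, in this order (a step that is already met when the one before it is completed fails the run):
1. the linch pin is fully home in the cross hole with its loop still open (z of pin_grip in the frame of hole between 0.033 and 0.0385 m and y of pin_grip in the frame of hole between -0.005 and 0.005 m and x of pin_grip in the frame of hole between -0.012 and 0.012 m and angle between pin_grip's own z axis and vertical below 0.15 rad and value of joint loop below 0.5 rad), for 0.2 s.
2. the loop has been swung over the shaft end and has snapped shut underneath (z of pin_grip in the frame of hole between 0.033 and 0.0385 m and y of pin_grip in the frame of hole between -0.005 and 0.005 m and x of pin_grip in the frame of hole between -0.012 and 0.012 m and angle between pin_grip's own z axis and vertical below 0.15 rad and value of joint loop above 1.6 rad and z of loop_bar in the frame of hole below -0.024 m and linear speed of pin below 0.02 m/s), for 0.2 s.
At the end, for the whole second after the job is handed in: The linch pin stands at rest and upright (within 0.15 rad) through the cross hole, collar down on the shaft's flat (within 2.5 mm), and its loop is shut (joint loop above 1.6 rad) with its bar under the shaft (all of step 2); the robot touches nothing.
It fails at once if the contact forces on the wheel stand with its axle add up to more than 60 N (a push of 15 N on the loop gives about 55 N through the leverage of the pin in its hole) (contact force between stand and anything else above 60 N).
It fails at once if another loose thing was moved by more than 25 mm (distance of any of plain_pin, drink, washer, driver, spanner, tape, carton, jar from where it was at the start of the episode above 0.025 m).
It also fails if it takes over 64 s, if anything falls off the work surface, if the arm or the gripper's body presses on something with over 40 N, if the wrist force passes 120 N, or if a joint passes its speed limit or range.

### The arm

A 7-joint arm with a two-finger parallel gripper is mounted at the origin on the work surface. World frame = base frame: x ahead of the robot, y to its left, z up, the work surface at z = 0. Lengths are in mm, angles in rad, forces in N, time in s.
With the tool pointing down it reaches from about 425 to 1025 mm from the base axis. Payload 9.4 kg.
Tool frame: the origin (TCP) lies on the front face of the gripper's body, between the roots of the fingers; the fingertips stand 84 mm ahead of it and the grasp point (between the pads) lies 65 mm ahead of it; z points along the fingers, y is the direction in which the jaws open and shut (so a half turn about z gives the same grasp; the last joint's range is limited). The gripper opens to 93 mm and grips with 3 to 60 N. Pads are 15 mm wide; open, the fingers measure 128 mm over their backs; the gripper's body (75 mm by 188 mm) begins 65 mm behind the grasp point.
Start: joints at [-1.291, 0.599, -0.003, 1.599, 0.002, 0.943, -0.08], TCP at [253.227, 679.338, 302.718] pointing down, gripper open.
Joint ranges: [-2.57, 2.57], [-0.35, 1.97], [-1.29, 1.29], [0.11, 2.56], [-1.05, 4.19], [0.11, 1.86], [-2.63, 2.63]. Speed limits (rad/s): [2.22, 2.22, 3.01, 3.01, 3.14, 3.14, 3.14].

### API

Orientations are given as a 3x3 rotation matrix whose columns are the frame's x, y, z axes.
In Python, from cell import r gives the robot as it stands. The module is installed in compiled form; this text tells all that it offers.
- The arm moves only by the shell command python3 -m jog 'ROWS' [OPENING] [FORCE]. ROWS is JSON, a list of rows, each a list of 2 entries, a list of its own where there are three numbers: the shift along the tool's x, y, z in m, then the turn about the tool's z in rad. A call has 1 to 12 rows; each row is the pose to reach, as a shift and turn from the pose commanded when the call began, along the tool's axes at that moment; what a row does not reach only later rows make up. A row lasts 1/10 s, in which the tool goes at most 50 mm and 8.59 degrees, less where a joint would pass 70% of its speed; a pose out of reach is approached as far as the arm can. A call with a gripper value outside its range is refused whole. OPENING is the closure, from -1 (fully open) to 1 (shut), so that 0 is half open, set as the call begins (- or left out, the last holds). The fingers move at their own pace and stop on an object; FORCE is the grip in N (left out, the last holds). Time passes only in rows, so rows that repeat a pose let the fingers close. It gives the time, the measured TCP pose, the force and the opening at its end, in the units of the state.
- r.sense(): the state, without advancing time (a new reading comes with each control period).
- r.read_camera(name): name is "side" or "top" or "wrist"; returns (picture, depth): 420x560x3 uint8, red, green, blue; 420x560 float32, mm along the optical axis (not along the pixel's ray), 0 where there is no reading.
- r.camera_info(name): a dict with "fx", "fy", "cx", "cy" (pixels), "rvec" (rotation vector, rad) and "tvec" (3), from world to camera coordinates, as OpenCV has them. Camera axes: x right, y down, z forward; pixel columns grow to the right and rows downward; lengths in mm; the calibration is good to about 2 mm. The wrist camera is an equidistant fisheye: a pixel r from the principal point sees the ray r / f radians off the axis. A picture is of the moment at which its call begins: read the wrist's pose just before it. camera_info takes no time and is no camera call; for the wrist camera it gives the pose at the moment of the call.
- r.hand_in(): hands the job in, once; it reports no verdict.
The state is a dict: "time_s": time; "joints": joint angles; "qd": joint speeds; "effort": joint torques, N m; "ee_pos": TCP position; "eef_rot": TCP orientation; "contact_force": force on the tool from outside, world axes, zero at the start; "moment": the same for the moment, N m; "opening": finger opening in mm.
Only numpy, scipy, OpenCV 4.12 (cv2) and the standard library are available. Lean on these libraries where they do the work, as an engineer would, in place of code of your own. Each camera call takes 0.05 s, during which the arm holds its last target. There are 200 camera calls.

## Working session

There is one attempt and no reset: what is moved stays moved. The work goes in short steps, Python scripts to look and compute and a shell command to move; the robot and the scene stay as the last step left them, time stands still between calls to the robot, and variables do not carry over. Pictures are saved under pics/ and viewed, about 8 in all and at most 12, crops included, and the job is handed in when it is done.

```bash
mkdir -p pics; cat > h.py <<'E'
import numpy as np,cv2
from cell import r
def cam(n):
    i=r.camera_info(n); im,d=r.read_camera(n); return im,d,i
def pts(d,i):
    R=cv2.Rodrigues(np.array(i['rvec'],float))[0]; t=np.array(i['tvec'],float).ravel()
    v,u=np.mgrid[:d.shape[0],:d.shape[1]]
    P=np.stack([(u-i['cx'])/i['fx']*d,(v-i['cy'])/i['fy']*d,d],-1)
    return (P-t)@R
def save(n,im): cv2.imwrite('pics/'+n,cv2.cvtColor(im,cv2.COLOR_RGB2BGR))
E
python3 - <<'E'
from h import *
s=r.sense(); print({k:np.round(v,3).tolist() for k,v in s.items()})
for n in ['top','side']:
    im,d,i=cam(n); save(n+'0.png',im); np.savez(n+'0.npz',im=im,d=d,P=pts(d,i))
    R=cv2.Rodrigues(np.array(i['rvec'],float))[0]; print(n,i['fx'],-R.T@np.array(i['tvec']).ravel(),R[2])
E
```

```text
{'time_s': 0.0, 'joints': [-1.291, 0.6, -0.003, 1.6, 0.002, 0.943, -0.08], 'qd': [0.0, -0.0, -0.0, -0.001, -0.0, -0.001, 0.001], 'effort': [-0.001, -76.506, 1.497, -25.236, -0.052, 0.017, 0.0], 'ee_pos': [253.11, 679.015, 301.862], 'eef_rot': [[-0.937, 0.349, -0.0], [0.349, 0.937, -0.001], [-0.0, -0.002, -1.0]], 'contact_force': [-0.455, -0.462, 0.003], 'moment': [-0.065, 0.026, 0.003], 'opening': 92.798}
top 502.51950859463165 [ 417.95706307  -24.6577818  1580.93445165] [ 0.10373268  0.01009653 -0.99455397]
side 532.7096397301192 [   14.96414204 -1077.16966064   929.92462599] [ 0.38470246  0.7250401  -0.57124501]
```

View pics/top0.png

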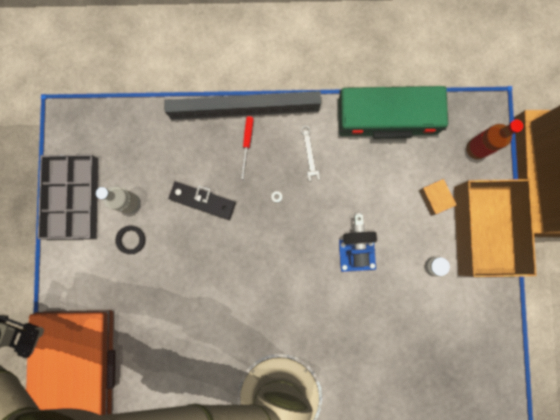

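View pics/side0.png

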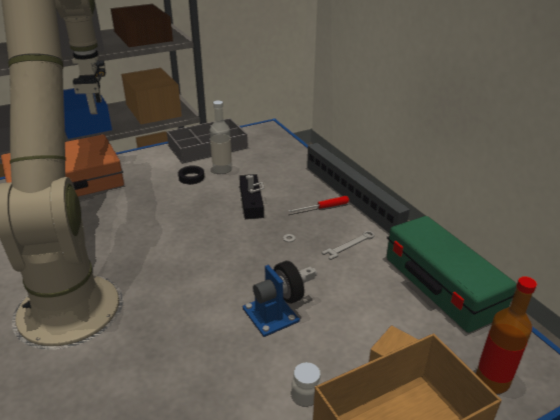

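Top view: block about (202,200) with the linch pin at (203,193), loop towards up (+x); stand at (358,250), shaft free end at (360,217), pointing to +x. Now measuring.

```bash
python3 - <<'E'
from h import *
z=np.load('top0.npz'); P=z['P'];im=z['im'].astype(int)
# block: dark pixels in window at z~40
def win(u0,u1,v0,v1):
    m=np.zeros(P.shape[:2],bool); m[v0:v1,u0:u1]=1; return m&(z['d']>0)
m=win(160,245,170,230)&(abs(P[...,2]-40)<12)
p=P[m]; c=cv2.minAreaRect(p[:,:2].astype(np.float32)); print('block',c,p[:,2].mean())
m=win(160,245,170,230)&(P[...,2]>55); 
for q in np.argwhere(m): print(q[::-1],P[tuple(q)].round(0),im[tuple(q)])
print('table',P[win(200,260,250,280)][:,2].mean())
m=win(335,385,205,275)&(P[...,2]>60)
for v in range(208,270): 
    q=np.argwhere(m[v]).ravel()
    if len(q): a=P[v,q]; print(v,q.min(),q.max(),a[:,0].mean().round(),a[:,1].min().round(),a[:,1].max().round(),np.median(a[:,2]).round(),a[:,2].max().round())
c=[]
for n in ['top','side']:
    a=cv2.imread(f'pics/{n}0.png'); 
    w=(165,170,75,50) if n=='top' else (230,165,45,60)
    w2=(335,205,50,70) if n=='top' else (240,255,80,75)
    for x,y,ww,hh in (w,w2): c.append(cv2.resize(a[y:y+hh,x:x+ww],(390,290),interpolation=cv2.INTER_CUBIC))
cv2.imwrite('pics/c.png',np.vstack([np.hstack(c[:2]),np.hstack(c[2:])]))
E
```

```text
block ((609.7481079101562, 233.73788452148438), (201.76356506347656, 70.16192626953125), 70.43118286132812) 39.74285775283004
[200 186] [645. 235.  61.] [194 188 176]
[198 187] [643. 242.  58.] [185 180 169]
[200 187] [643. 236.  58.] [186 180 170]
[202 187] [643. 230.  55.] [183 175 164]
[203 187] [642. 226.  64.] [179 174 163]
[204 187] [642. 224.  59.] [180 173 163]
[203 188] [639. 226.  61.] [167 162 151]
[204 188] [639. 224.  59.] [176 172 161]
[205 188] [639. 221.  58.] [186 180 171]
[207 188] [639. 214.  60.] [184 179 169]
[207 189] [636. 214.  58.] [184 181 170]
[208 189] [636. 211.  58.] [192 186 176]
[209 189] [636. 208.  58.] [187 183 170]
[197 190] [634. 245.  56.] [147 141 133]
[210 190] [633. 205.  58.] [165 158 146]
[198 191] [630. 242.  58.] [129 125 117]
[209 193] [623. 208.  61.] [131 128 120]
[197 194] [621. 245.  59.] [155 149 142]
[198 195] [614. 236.  90.] [169 165 156]
[207 195] [618. 215.  56.] [144 139 131]
[197 196] [611. 240.  87.] [196 192 181]
[198 196] [610. 236.  94.] [206 202 192]
[199 196] [611. 233.  91.] [204 200 190]
[200 196] [611. 231.  88.] [174
[... 2891 characters left out ...]
1 349 375 439.0 -281.0 -211.0 128.0 135.0
252 348 374 437.0 -278.0 -211.0 127.0 134.0
253 349 369 434.0 -274.0 -211.0 127.0 133.0
254 349 368 431.0 -264.0 -214.0 103.0 110.0
255 351 369 428.0 -274.0 -219.0 98.0 112.0
256 352 369 425.0 -273.0 -223.0 102.0 111.0
257 351 369 422.0 -268.0 -219.0 102.0 109.0
258 352 369 419.0 -269.0 -222.0 102.0 110.0
259 351 369 417.0 -268.0 -219.0 102.0 112.0
260 351 369 414.0 -268.0 -219.0 101.0 113.0
261 351 369 411.0 -269.0 -219.0 104.0 112.0
262 351 369 408.0 -267.0 -219.0 101.0 108.0
263 351 369 405.0 -268.0 -219.0 103.0 110.0
264 353 369 402.0 -269.0 -225.0 104.0 110.0
265 354 369 399.0 -266.0 -225.0 103.0 111.0
266 354 367 396.0 -260.0 -225.0 102.0 107.0
```

View pics/c.png

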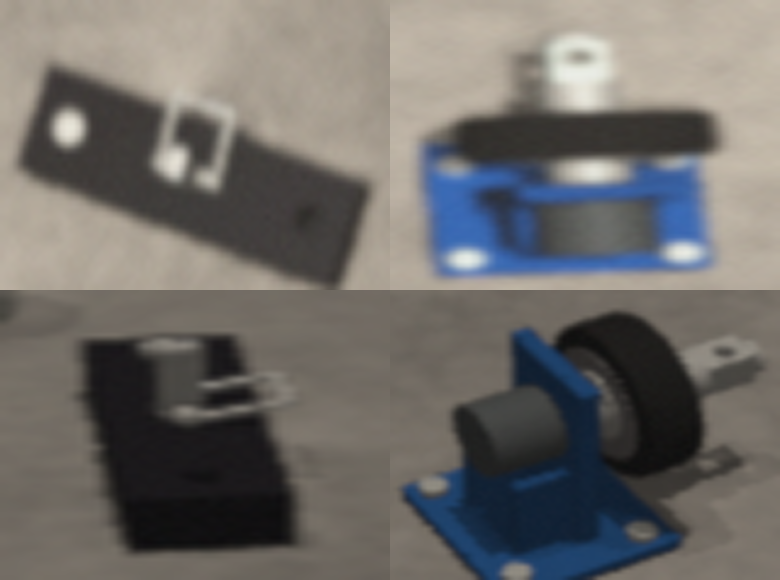

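Crops: grip top at top-px (198,198) → about (605,235,92), the loop open towards -20°; hole at top-px (359,219) → about (535,-241,96), the shaft roughly along +x (yaw about +1.6°). Both heights match. The tool yaw already suits the pin. Moving above it.

```bash
python3 -m jog '[[[0,0,-0.05],0],[[0,0,-0.08],0],[[-0.485,-0.293,-0.08],0],[[-0.485,-0.293,-0.08],0],[[-0.485,-0.293,-0.08],0],[[-0.485,-0.293,-0.08],0],[[-0.485,-0.293,-0.08],0],[[-0.485,-0.293,-0.08],0],[[-0.485,-0.293,-0.08],0],[[-0.485,-0.293,-0.08],0],[[-0.485,-0.293,-0.08],0],[[-0.485,-0.293,-0.08],0]]' -- 2>&1 || python3 -m jog '[[[0,0,-0.05],0],[[0,0,-0.08],0],[[-0.485,-0.293,-0.08],0],[[-0.485,-0.293,-0.08],0],[[-0.485,-0.293,-0.08],0],[[-0.485,-0.293,-0.08],0],[[-0.485,-0.293,-0.08],0],[[-0.485,-0.293,-0.08],0],[[-0.485,-0.293,-0.08],0],[[-0.485,-0.293,-0.08],0],[[-0.485,-0.293,-0.08],0],[[-0.485,-0.293,-0.08],0]]'
```

```text
invalid input: not JSON, or not a number
time_s: 1.3
ee_pos: [564.8, 285.8, 382.6]
eef_rot: [[-0.937, 0.349, -0.0], [0.349, 0.937, -0.0], [0.0, -0.0, -1.0]]
contact_force: [1.8, -0.0, -0.4]
opening: 93.3
```

```bash
python3 -m jog '[[[0,0,0],0],[[0,0,0],0],[[0,0,0],0]]'
```

```text
time_s: 1.6
ee_pos: [563.1, 288.8, 382.4]
eef_rot: [[-0.938, 0.348, -0.001], [0.348, 0.938, 0.0], [0.001, 0.0, -1.0]]
contact_force: [-0.7, 0.7, 0.6]
opening: 93.0
```

```bash
python3 -m jog '[[[-0.03,-0.018,0.04],0],[[-0.058,-0.036,0.08],0],[[-0.058,-0.036,0.11],0],[[-0.058,-0.036,0.11],0],[[-0.058,-0.036,0.11],0],[[-0.058,-0.036,0.11],0]]'; python3 - <<'E'
from h import *
im,d,i=cam('wrist'); save('w1.png',im); np.savez('w1.npz',im=im,d=d); print(i)
R=cv2.Rodrigues(np.array(i['rvec'],float))[0]; print(-R.T@np.array(i['tvec']).ravel(),R)
print(d.min(),d.max())
E
```

```text
time_s: 2.2
ee_pos: [605.7, 235.7, 274.7]
eef_rot: [[-0.938, 0.347, 0.002], [0.347, 0.938, 0.002], [-0.001, 0.002, -1.0]]
contact_force: [0.6, -0.3, 0.8]
opening: 92.5
{'fx': 325.19226210127806, 'fy': 325.19226210127806, 'cx': 279.3005523643833, 'cy': 208.02004789142038, 'rvec': array([-2.37097696, -1.64924063, -0.24955845]), 'tvec': array([-432.79302601, -490.41246694,  222.03281698])}
[528.80892379 264.7782427  356.88424907] [[ 0.34755356  0.93765789  0.00205163]
 [ 0.89628714 -0.33286021  0.2930417 ]
 [ 0.27545577 -0.10000883 -0.95609746]]
0.0 467.27652
```

View pics/w1.png

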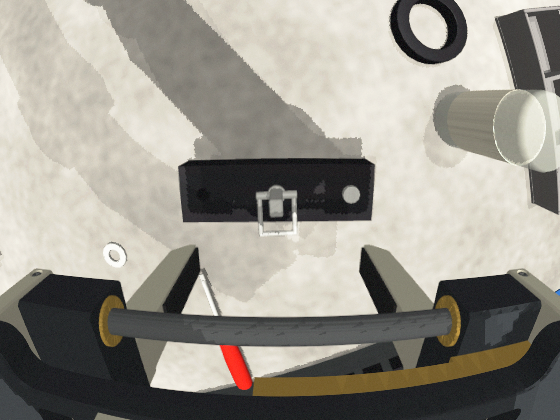

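Wrist view: the grip top is around (277,191), the loop below it to bar row 234, the block edges level in the image, so yaw is aligned. Casting rays.

```bash
cat >> h.py <<'E'
def wray(u,v,i,z):
    R=cv2.Rodrigues(np.array(i['rvec'],float))[0]; C=-R.T@np.array(i['tvec'],float).ravel()
    a=np.array([u-i['cx'],v-i['cy']],float); rr=np.hypot(*a); th=rr/i['fx']
    c=np.r_[a/max(rr,1e-9)*np.sin(th),np.cos(th)]; w=R.T@c
    return C+w*(z-C[2])/w[2]
E
python3 - <<'E'
from h import *
z=np.load('w1.npz'); im=z['im']; i=r.camera_info('wrist')
g=im.min(2).astype(int)
for v in range(180,240,2): print(v,' '.join('%3d'%x for x in g[v,254:304:2]),z['d'][v,276].round())
g2=im.min(2)[160:218,183:370]
print('block top corners',[wray(u,v,i,40).round(1) for u,v in((180,222),(374,221))])
for u,v,zz in((277,187,92),(277,233,55),(351,194,48)): print(u,v,wray(u,v,i,zz).round(1))
E
```

```text
180  20  33  31  34  30  26  30  34  33  25  34  26  33  29  32  31  26  30  32  31  31  21  27  27  32 323.0
182  28  34  31  30  28  32  20  30  31  31  25  33  36  31  28  26  33  29  28  29  32  28  31  28  34 323.0
184  25  30  30  27  29  33  34  25  30  28  49  55  39  27  27  20  30  30  32  27  29  19  30  30  30 323.0
186  26  32  35  27  28  27  31  31  42 111 145 156 145 116  53  34  32  32  26  34  28  34  32  30  33 319.0
188  34  34  26  28  34  36  35  44 136 144 126 152 142 144 143  46  30  31  30  28  31  29  34  32  31 319.0
190  32  35  29  31  35  24  32  95 117 106 108 108 109 109 128 121  70  92  95  92  97  89  32  26  31 308.0
192  33  89 112 121 126 140 136 130 106 111 111 110 113 109 121 150 149 151 155 156 155 141  29  30  23 300.0
194  28 136 165 165 165 160 164 138 105 110 108 110 107 111 137 181 180 180 181 181 180 159  29  33  29 293.0
196  28 143 176 177 177 173 139 136 104 112 114 111 110 110 117 160 158 161 155 156 158 139  29  29  34 286.0
198  25 114 150 148 148 145 140 120 103 111 110 106 108 107 112 119 106 102 104 147 176 106  31  29  31 280.0

[... 1662 characters left out ...]
162 227 200 187 168 169 170 155 159 160 161 156 157 161 173 177 179 165 238 230 209 195 193 324.0
232 177 176 163 226 199 175 181 186 164 191 186 184 145 211 216 218 228 241 246 245 250 233 210 192 192 321.0
234 176 173 167 235 218 234 236 220 235 236 237 236 202 230 230 226 223 238 236 231 229 221 211 193 190 321.0
236 180 176 175 202 206 196 200 188 182 186 180 177 173 180 178 182 198 221 223 226 224 225 223 193 189 383.0
238 182 179 179 182 186 187 183 181 178 180 180 184 183 187 189 193 198 220 221 223 226 226 222 210 198 384.0
block top corners [array([598.1, 126.6,  40. ]), array([669.1, 320.8,  40. ])]
277 187 [587.5 241.4  92. ]
277 233 [639.7 221.7  55. ]
351 194 [629.3 304.4  48. ]
```

```bash
python3 - <<'E'
from h import *
i=r.camera_info('wrist'); s=r.sense(); R=np.array(s['eef_rot']); p=np.array(s['ee_pos'])
q=wray(276.3,207.7,i,92); print(q,(R.T@(q-p)).round(1))
print('collar/bar mid',wray(276.5,195,i,46).round(1), [wray(u,207.7,i,92).round(1) for u in(269,283)])
E
```

```text
[604.23355878 234.49518066  92.        ] [  1.4  -1.9 182.9]
collar/bar mid [605.1 234.1  46. ] [array([602.1, 228.7,  92. ]), array([606.2, 239.8,  92. ])]
```

```bash
python3 -m jog '[[[0.001,-0.0015,0.04],0],[[0.001,-0.0015,0.08],0],[[0.001,-0.0015,0.11],0],[[0.001,-0.0015,0.125],0],[[0.001,-0.0015,0.1325],0],[[0.001,-0.0015,0.1325],0],[[0.001,-0.0015,0.1325],0]]'; python3 -m jog '[[[0,0,0],0],[[0,0,0],0],[[0,0,0],0],[[0,0,0],0],[[0,0,0],0],[[0,0,0],0],[[0,0,0],0],[[0,0,0],0],[[0,0,0],0],[[0,0,0],0]]' 1 30
```

```text
time_s: 2.95
ee_pos: [605.0, 233.0, 141.7]
eef_rot: [[-0.937, 0.349, 0.002], [0.349, 0.937, 0.001], [-0.002, 0.002, -1.0]]
contact_force: [0.4, -0.4, 0.3]
opening: 93.0
time_s: 3.95
ee_pos: [604.3, 232.6, 140.2]
eef_rot: [[-0.937, 0.349, 0.0], [0.349, 0.937, -0.0], [-0.0, -0.0, -1.0]]
contact_force: [0.1, 0.2, 0.7]
opening: 17.3
```

```bash
python3 -m jog '[[[0,0,0],0],[[0,0,0],0],[[0,0,0],0],[[0,0,0],0]]'; python3 -m jog '[[[0,0,-0.01],0],[[0,0,-0.04],0],[[0,0,-0.08],0],[[0,0,-0.13],0],[[0,0,-0.16],0],[[0,0,-0.16],0],[[0,0,-0.16],0]]'
```

```text
time_s: 4.35
ee_pos: [604.3, 232.6, 140.3]
eef_rot: [[-0.937, 0.349, 0.0], [0.349, 0.937, 0.0], [-0.0, 0.0, -1.0]]
contact_force: [-0.3, 0.7, -0.4]
opening: 11.8
time_s: 5.05
ee_pos: [604.0, 232.4, 301.1]
eef_rot: [[-0.937, 0.349, 0.001], [0.349, 0.937, 0.001], [-0.001, 0.001, -1.0]]
contact_force: [-0.3, -0.6, -1.2]
opening: 11.8
```

```bash
python3 -m jog '[[[-0.004,-0.02,0],-0.02],[[-0.013,-0.06,0],-0.06],[[-0.022,-0.1,0],-0.1],[[-0.032,-0.15,0],-0.14],[[-0.043,-0.2,0],-0.18],[[-0.054,-0.25,0],-0.22],[[-0.065,-0.3,0],-0.26],[[-0.075,-0.35,0],-0.3],[[-0.085,-0.395,0],-0.34],[[-0.093,-0.43,0],-0.37],[[-0.098,-0.455,0],-0.384],[[-0.1006,-0.4677,0],-0.384]]'; python3 -m jog '[[[0,0,0],0],[[0,0,0],0],[[0,0,0],0],[[0,0,0],0]]';python3 - <<'E'
from h import *
im,d,i=cam('wrist'); save('w2.png',im); np.savez('w2.npz',im=im,d=d)
import pickle; pickle.dump((i,r.sense()),open('w2.pkl','wb'))
E
```

```text
time_s: 6.25
ee_pos: [533.5, -243.4, 298.5]
eef_rot: [[-1.0, -0.024, -0.003], [-0.024, 1.0, 0.0], [0.003, 0.0, -1.0]]
contact_force: [-1.0, 0.9, -1.0]
opening: 11.8
time_s: 6.65
ee_pos: [535.7, -239.1, 300.2]
eef_rot: [[-1.0, -0.03, 0.0], [-0.03, 1.0, 0.001], [-0.0, 0.001, -1.0]]
contact_force: [-1.2, 0.2, -1.3]
opening: 12.2
```

View pics/w2.png

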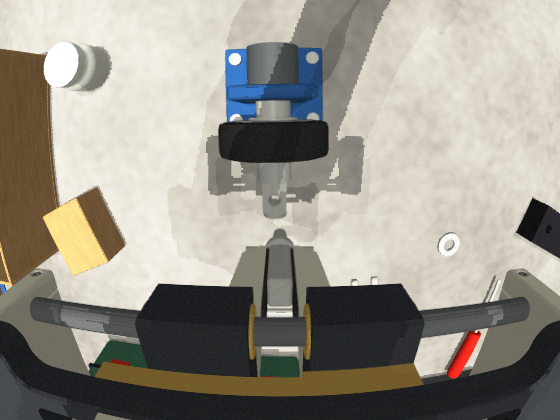

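Wrist view: the shaft's free end is at row ~217, the hole at about (275,200), and the pin tip at about (280,234). Measuring the hole, the shaft edges and the pin.

```bash
python3 - <<'E'
from h import *
import pickle
i,s=pickle.load(open('w2.pkl','rb')); z=np.load('w2.npz'); im=z['im']; g=im.min(2).astype(int)
for v in range(166,250,2): print(v,' '.join('%3d'%x for x in g[v,256:306:2]))
print('wheel front edge',[wray(u,v,i,96+0).round(1) for u,v in((222,160),(326,160))])
R=np.array(s['eef_rot']); print(s['ee_pos'])
c=cv2.resize(cv2.cvtColor(im,cv2.COLOR_RGB2BGR)[155:265,220:340],(720,600),interpolation=cv2.INTER_CUBIC); cv2.imwrite('pics/w2c.png',c)
E
```

```text
166 112 111 129 130 123 124 127 128 132 135 130 127 127 124 129 139 129 116 132 130 128 128 125 126 126
168 108 101 123 120 123 125 126 131 132 136 129 126 124 125 132 141 130 116 132 129 126 125 125 127 127
170 110  99 116 116 125 126 125 130 132 132 133 127 126 133 148 139 127 114 129 127 124 123 126 126 126
172 111  99 115 118 123 126 125 129 133 132 131 125 127 134 149 141 127 115 126 126 126 125 125 125 128
174 111 101 114 117 123 125 128 129 131 132 131 126 127 130 148 137 130 116 127 129 123 127 128 125 124
176 109  99 111 117 125 126 126 129 129 135 132 125 124 129 151 139 130 111 125 125 124 124 127 125 128
178 108 100 111 120 120 126 125 131 131 135 131 125 128 131 151 143 130 113 127 124 126 130 129 129 128
180 109  96 112 116 123 125 125 131 130 132 132 127 133 151 151 140 128 117 127 124 125 131 130 127 124
182 106 107 112 121 126 124 126 129 127 132 132 129 133 151 149 143 125 126 126 125 126 129 131 131 133
184 107 108 107 128 133 132 133 131 133 135 137 133 161 162 166 152 126 125 126 128 132 130 128 134 134
186 104 107 110 126 132 134 136 136 131 133 131 131 164 163 
[... 2695 characters left out ...]
 113 112  98 100 135 206 222 196 197 194 192 193 190
240 205 200 196 200 201 217 154  99 117 131 131 132 133 134 131 120 105 118 220 221 212 198 197 192 186
242 207 204 204 201 218 197  99 123 129 131 128 134 132 131 129 128 126 115 142 223 223 217 214 209 205
244 206 205 204 207 225 104 128 129 118 121 117 111 109 113 119 119 120 128 109 221 225 222 220 220 215
246 140 146 129 123 123 112 114 102  98 101 100 101  97 101  98 101 102 113 114 124 117 122 149 151 147
248 115 113 112 109 114  73  60  99 100  98 100  99  97 100 102 103 100  82  66 112 111 112 112 113 113
wheel front edge [array([ 497.8, -290.7,   96. ]), array([ 495.2, -197.7,   96. ])]
[ 535.5983653  -239.42303086  300.23911015]
```

View pics/w2c.png

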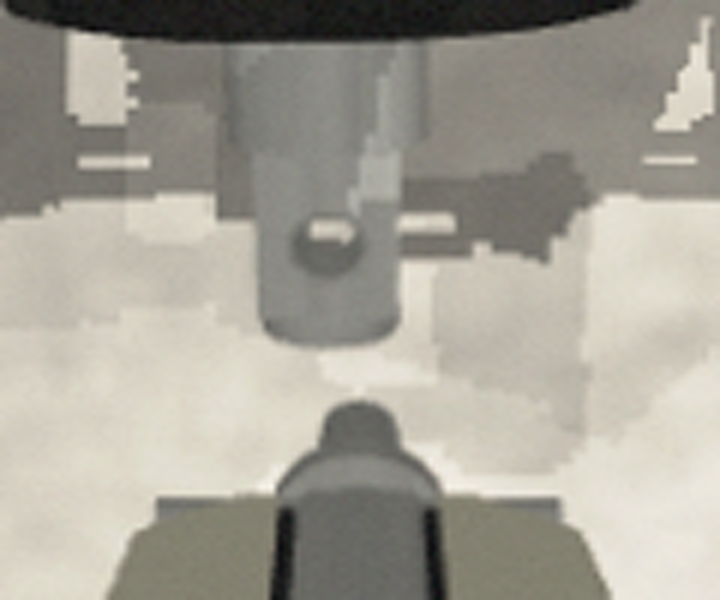

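```bash
python3 - <<'E'
from h import *
import pickle
i,s=pickle.load(open('w2.pkl','rb')); R=np.array(s['eef_rot']); p=np.array(s['ee_pos']); print(p,R[:,1])
print('cam',wray(279,208,i,380))
for n,u,v,zz in(('hole',274.7,199.7,96),('flatL',262.8,205,96),('flatR',286.4,205,96),('end',274.5,217,96),('flat start',274,180,96),('barL',258,172,90),('barR',290.5,172,90),('tip bottom far',280.2,228.5,174),('tip',280.2,234,178),('tipL',273.7,234,178),('tipR',286.7,234,178)):
    q=wray(u,v,i,zz); print(n,q.round(1),(R.T@(q-p)).round(1))
E
```

```text
[ 535.5983653  -239.42303086  300.23911015] [-2.91972209e-02  9.99573609e-01  3.49112266e-04]
cam [ 454.70463538 -240.65820927  380.        ]
hole [ 533.5 -242.5   96. ] [  2.2  -3.1 204.2]
flatL [ 538.8 -253.3   96. ] [ -2.8 -14.1 204.2]
flatR [ 538.2 -231.7   96. ] [ -2.8   7.6 204.2]
end [ 550.1 -242.3   96. ] [-14.4  -3.4 204.2]
flat start [ 515.1 -243.6   96. ] [ 20.7  -3.7 204.2]
barL [ 509.3 -258.5   90. ] [ 26.9 -18.4 210.2]
barR [ 508.4 -228.8   90. ] [ 26.9  11.3 210.2]
tip bottom far [ 532.1 -237.8  174. ] [  3.4   1.7 126.2]
tip [ 534.6 -237.7  178. ] [  1.    1.7 122.2]
tipL [ 534.7 -242.1  178. ] [  1.   -2.7 122.2]
tipR [ 534.5 -233.3  178. ] [  1.    6.1 122.2]
```

```bash
python3 -m jog '[[[0.0019,-0.0049,0.01],0],[[0.0019,-0.0049,0.03],0],[[0.0019,-0.0049,0.05],0],[[0.0019,-0.0049,0.065],0],[[0.0019,-0.0049,0.068],0],[[0.0019,-0.0049,0.068],0],[[0.0019,-0.0049,0.068],0],[[0.0019,-0.0049,0.068],0]]';python3 - <<'E'
from h import *
im,d,i=cam('wrist'); save('w3.png',im); np.savez('w3.npz',im=im,d=d)
import pickle; s=r.sense(); pickle.dump((i,s),open('w3.pkl','wb')); print(s['ee_pos'],s['contact_force'])
c=cv2.resize(cv2.cvtColor(im,cv2.COLOR_RGB2BGR)[155:265,220:340],(720,600),interpolation=cv2.INTER_CUBIC); cv2.imwrite('pics/w3c.png',c)
E
```

```text
time_s: 7.5
ee_pos: [533.8, -245.9, 233.0]
eef_rot: [[-1.0, -0.027, 0.001], [-0.027, 1.0, -0.0], [-0.001, -0.001, -1.0]]
contact_force: [0.6, 0.0, -0.8]
opening: 11.6
[ 533.70375294 -245.92951101  233.01283753] [ 0.08249376 -0.87943772 -0.42421529]
```

View pics/w3c.png

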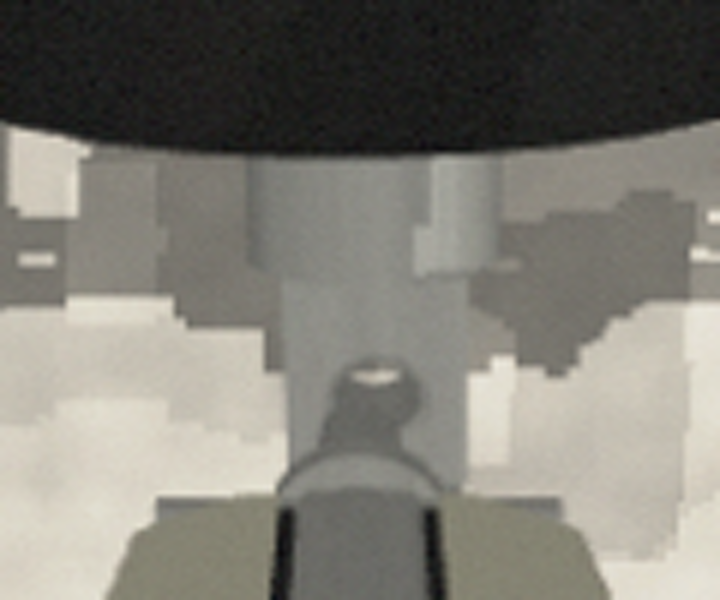

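Crop: the hole is at col ~377 and the shank axis at col ~361, so the tip is about 1.7 mm too far to -y (matches the measured overshoot). Checking x by the hole's rim.

```bash
python3 - <<'E'
from h import *
import pickle
i,s=pickle.load(open('w3.pkl','rb')); R=np.array(s['eef_rot']); p=np.array(s['ee_pos'])
f=lambda a,b:(220+a/6,155+b*110/600)
for n,a,b,zz in(('rim',377,356,96),('L',334,395,96),('R',426,395,96),('flatL',287,400,96),('flatR',468,400,96),('flatstart',376,276,96),('shankL',322,445,110),('shankR',402,445,110)):
    q=wray(*f(a,b),i,zz); print(n,q.round(1),(R.T@(q-p)).round(1))
E
python3 -m jog '[[[0,0.0016,0],0],[[0,0.0016,0],0],[[0,0.0016,0],0]]'
```

```text
rim [ 528.1 -242.9   96. ] [  5.7   3.3 137. ]
L [ 533.7 -247.9   96. ] [  0.2  -1.9 137. ]
R [ 533.4 -236.8   96. ] [  0.2   9.2 137. ]
flatL [ 534.6 -253.5   96. ] [ -0.5  -7.5 137. ]
flatR [ 534.  -231.8   96. ] [ -0.5  14.2 137. ]
flatstart [ 517.2 -243.3   96. ] [ 16.6   3.1 137. ]
shankL [ 535.2 -249.   110. ] [ -1.2  -3.1 123. ]
shankR [ 534.9 -240.   110. ] [ -1.2   6.  123. ]
time_s: 7.85
ee_pos: [533.4, -244.1, 232.5]
eef_rot: [[-1.0, -0.027, 0.0], [-0.027, 1.0, -0.0], [-0.0, -0.0, -1.0]]
contact_force: [0.3, 0.7, -0.9]
opening: 11.9
```

```bash
python3 -m jog '[[[-0.0008,0,0.003],0],[[-0.0008,0,0.006],0],[[-0.0008,0,0.009],0],[[-0.0008,0,0.011],0],[[-0.0008,0,0.013],0],[[-0.0008,0,0.013],0]]'
```

```text
time_s: 8.45
ee_pos: [534.0, -244.1, 218.9]
eef_rot: [[-1.0, -0.027, -0.001], [-0.027, 1.0, 0.0], [0.0, 0.0, -1.0]]
contact_force: [-0.1, -0.5, -1.3]
opening: 12.2
```

Tip is 3 mm below the flat with no force: it is in the hole. Continuing gently.

```bash
python3 -m jog '[[[0,0,0.002],0],[[0,0,0.004],0],[[0,0,0.006],0],[[0,0,0.006],0]]';python3 -m jog '[[[0,0,0.002],0],[[0,0,0.004],0],[[0,0,0.006],0],[[0,0,0.006],0]]'
```

```text
time_s: 8.85
ee_pos: [534.1, -244.1, 212.9]
eef_rot: [[-1.0, -0.027, -0.0], [-0.027, 1.0, 0.0], [0.0, 0.0, -1.0]]
contact_force: [-0.6, -0.0, -0.8]
opening: 11.9
time_s: 9.25
ee_pos: [534.0, -244.1, 206.9]
eef_rot: [[-1.0, -0.027, -0.0], [-0.027, 1.0, 0.0], [0.0, 0.0, -1.0]]
contact_force: [0.3, 0.5, -1.7]
opening: 11.9
```

```bash
python3 -m jog '[[[0,0,0.002],0],[[0,0,0.004],0],[[0,0,0.006],0],[[0,0,0.007],0],[[0,0,0.0075],0]]';python3 -m jog '[[[0,0,0.001],0],[[0,0,0.002],0],[[0,0,0.002],0]]'
```

```text
time_s: 9.75
ee_pos: [534.2, -244.2, 199.6]
eef_rot: [[-1.0, -0.027, -0.0], [-0.027, 1.0, 0.0], [0.0, 0.0, -1.0]]
contact_force: [0.5, 0.4, -0.8]
opening: 11.9
time_s: 10.05
ee_pos: [534.1, -244.1, 197.6]
eef_rot: [[-1.0, -0.027, -0.0], [-0.027, 1.0, 0.0], [0.0, 0.0, -1.0]]
contact_force: [-0.0, 1.3, -1.1]
opening: 11.4
```

```bash
python3 -m jog '[[[0,0,0.0005],0],[[0,0,0.001],0],[[0,0,0.001],0]]';python3 -m jog '[[[0,0,0.0005],0],[[0,0,0.0005],0],[[0,0,0.0005],0]]'
```

```text
time_s: 10.35
ee_pos: [534.2, -244.1, 196.7]
eef_rot: [[-1.0, -0.027, 0.0], [-0.027, 1.0, -0.0], [-0.0, -0.0, -1.0]]
contact_force: [0.3, 0.1, -0.9]
opening: 11.7
time_s: 10.65
ee_pos: [534.1, -244.2, 196.2]
eef_rot: [[-1.0, -0.027, -0.0], [-0.027, 1.0, -0.0], [0.0, -0.0, -1.0]]
contact_force: [0.7, 0.4, -0.9]
opening: 11.9
```

```bash
python3 -m jog '[[[0,0,0.0005],0],[[0,0,0.0005],0],[[0,0,0.0005],0]]';python3 -m jog '[[[0,0,0.0005],0],[[0,0,0.0005],0],[[0,0,0.0005],0]]';python3 -m jog '[[[0,0,0.0005],0],[[0,0,0.0005],0],[[0,0,0.0005],0]]'
```

```text
time_s: 10.95
ee_pos: [534.2, -244.2, 196.1]
eef_rot: [[-1.0, -0.027, 0.0], [-0.027, 1.0, -0.0], [-0.0, -0.0, -1.0]]
contact_force: [-0.9, 1.0, 5.5]
opening: 12.0
time_s: 11.25
ee_pos: [534.2, -244.2, 196.1]
eef_rot: [[-1.0, -0.027, 0.001], [-0.027, 1.0, -0.0], [-0.001, -0.0, -1.0]]
contact_force: [-3.5, 1.1, 9.0]
opening: 12.0
time_s: 11.55
ee_pos: [534.2, -244.2, 196.0]
eef_rot: [[-1.0, -0.027, 0.001], [-0.027, 1.0, -0.0], [-0.001, -0.0, -1.0]]
contact_force: [-5.3, 2.4, 15.6]
opening: 11.8
```

Seated: the stop is at TCP 196.1 (196.3 expected), force ~15 N. Relieving, releasing, then going up.

```bash
python3 -m jog '[[[0,0,-0.0012],0],[[0,0,-0.0012],0],[[0,0,-0.0012],0]]'; python3 -m jog '[[[0,0,0],0],[[0,0,0],0],[[0,0,0],0],[[0,0,0],0],[[0,0,0],0],[[0,0,0],0]]' -0.2; python3 -m jog '[[[0,0,-0.01],0],[[0,0,-0.03],0],[[0,0,-0.06],0],[[0,0,-0.09],0],[[0,0,-0.104],0],[[0,0,-0.104],0],[[0,0,-0.104],0],[[0,0,-0.104],0]]'; python3 - <<'E'
from h import *
s=r.sense(); print(np.round(s['joints'],3))
im,d,i=cam('wrist'); save('w4.png',im); np.savez('w4.npz',im=im,d=d)
import pickle; pickle.dump((i,s),open('w4.pkl','wb'))
c=cv2.cvtColor(im,cv2.COLOR_RGB2BGR)[140:320,160:400]; cv2.imwrite('pics/w4c.png',cv2.resize(c,(720,540),interpolation=cv2.INTER_CUBIC))
E
```

```text
time_s: 11.85
ee_pos: [534.3, -244.2, 196.1]
eef_rot: [[-1.0, -0.027, 0.0], [-0.027, 1.0, -0.0], [-0.0, -0.0, -1.0]]
contact_force: [-0.9, 0.6, 5.9]
opening: 11.8
time_s: 12.45
ee_pos: [534.2, -244.2, 195.9]
eef_rot: [[-1.0, -0.027, -0.0], [-0.027, 1.0, 0.0], [0.0, 0.0, -1.0]]
contact_force: [-0.7, -0.0, -0.1]
opening: 53.9
time_s: 13.25
ee_pos: [533.7, -243.9, 299.0]
eef_rot: [[-1.0, -0.027, -0.001], [-0.027, 1.0, 0.001], [0.001, 0.001, -1.0]]
contact_force: [0.1, 0.3, 0.5]
opening: 55.3
[ 0.34   0.438 -0.012  1.926  0.007  0.779  1.923]
```

View pics/w4c.png

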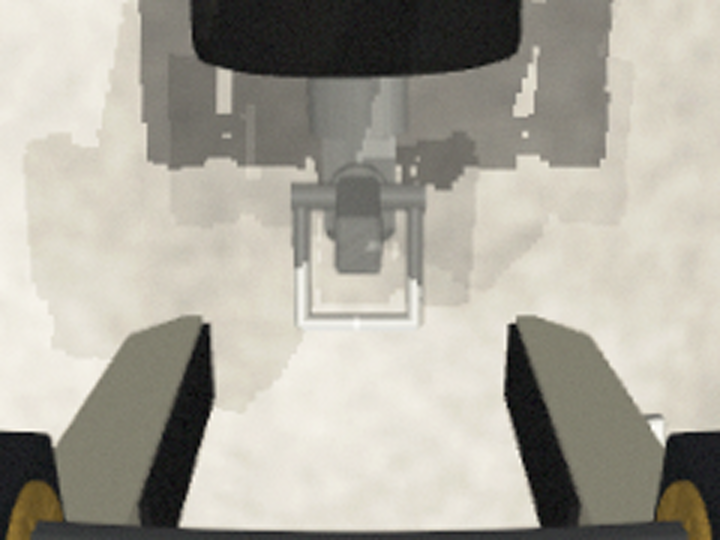

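Pin is seated on the flat (crop: grip top (358,250), bar at row 322), the loop open and aligned with the shaft. Shutting the fingers and moving over the bar, 31.5 mm out.

```bash
python3 - <<'E'
from h import *
import pickle
i,s=pickle.load(open('w4.pkl','rb')); R=np.array(s['eef_rot']); p=np.array(s['ee_pos'])
f=lambda a,b:(160+a/3,140+b/3)
for n,a,b,zz in(('bar',357,322,112),('grip',358,247,148),('barL',296,322,112),('barR',420,322,112),('hinge',358,196,104)):
    q=wray(*f(a,b),i,zz); print(n,q.round(1),(R.T@(q-p)).round(1))
E
python3 -m jog '[[[0,0,0],0],[[-0.015,0,0],0],[[-0.03,0,0],0],[[-0.0318,0,0],0],[[-0.0318,0,0],0],[[-0.0318,0,0],0],[[-0.0318,0,0],0],[[-0.0318,0,0],0],[[-0.0318,0,0],0],[[-0.0318,0,0],0],[[-0.0318,0,0],0]]' 1 20
```

```text
bar [ 571.  -242.4  112. ] [-37.6   0.4 187. ]
grip [ 534.3 -243.1  148. ] [ -0.9   0.8 151. ]
barL [ 571.5 -260.8  112. ] [-37.6 -18.  187. ]
barR [ 570.5 -223.4  112. ] [-37.6  19.4 187. ]
hinge [ 533.8 -243.1  104. ] [ -0.4   0.8 195. ]
time_s: 14.4
ee_pos: [565.9, -243.3, 300.0]
eef_rot: [[-1.0, -0.027, 0.0], [-0.027, 1.0, -0.0], [-0.0, -0.0, -1.0]]
contact_force: [-0.5, -0.7, 0.8]
opening: 0.6
```

```bash
python3 -m jog '[[[0,0,0.02],0],[[0,0,0.05],0],[[0,0,0.075],0],[[0,0,0.09],0],[[0,0,0.09],0],[[0,0,0.09],0]]'; python3 -m jog '[[[0,0,0.003],0],[[0,0,0.006],0],[[0,0,0.009],0],[[0,0,0.011],0],[[0,0,0.013],0],[[0,0,0.015],0],[[0,0,0.015],0]]'
```

```text
time_s: 15.0
ee_pos: [566.1, -243.4, 210.2]
eef_rot: [[-1.0, -0.027, -0.0], [-0.027, 1.0, 0.0], [0.0, 0.0, -1.0]]
contact_force: [0.8, -0.1, 0.8]
opening: 0.5
time_s: 15.7
ee_pos: [566.4, -243.3, 195.1]
eef_rot: [[-1.0, -0.027, 0.001], [-0.027, 1.0, -0.0], [-0.001, -0.0, -1.0]]
contact_force: [0.2, 0.5, 4.3]
opening: 0.3
```

```bash
python3 -m jog '[[[0,0,0.001],0],[[0,0,0.002],0],[[0,0,0.003],0],[[0,0,0.004],0],[[0,0,0.005],0],[[0,0,0.006],0],[[0,0,0.007],0],[[0,0,0.008],0]]'; python3 -m jog '[[[0,0,0.001],0],[[0,0,0.002],0],[[0,0,0.003],0],[[0,0,0.004],0],[[0,0,0.005],0],[[0,0,0.006],0]]'
```

```text
time_s: 16.5
ee_pos: [565.9, -243.3, 186.8]
eef_rot: [[-1.0, -0.027, -0.0], [-0.027, 1.0, 0.0], [0.0, 0.0, -1.0]]
contact_force: [2.9, 0.6, 3.3]
opening: 0.4
time_s: 17.1
ee_pos: [565.5, -243.3, 180.7]
eef_rot: [[-1.0, -0.027, -0.001], [-0.027, 1.0, 0.0], [0.001, 0.0, -1.0]]
contact_force: [0.4, 0.7, 2.7]
opening: 0.6
```

```bash
python3 -m jog '[[[0,0,0.001],0],[[0,0,0.002],0],[[0,0,0.003],0],[[0,0,0.004],0],[[0,0,0.005],0],[[0,0,0.006],0],[[0,0,0.007],0],[[0,0,0.008],0]]'; python3 -m jog '[[[0,0,0.001],0],[[0,0,0.002],0],[[0,0,0.003],0],[[0,0,0.004],0],[[0,0,0.005],0],[[0,0,0.006],0]]'
```

```text
time_s: 17.9
ee_pos: [565.5, -243.3, 172.8]
eef_rot: [[-1.0, -0.027, -0.001], [-0.027, 1.0, 0.0], [0.001, 0.0, -1.0]]
contact_force: [-3.4, -0.3, 3.4]
opening: 0.3
time_s: 18.5
ee_pos: [566.0, -243.3, 166.9]
eef_rot: [[-1.0, -0.027, 0.0], [-0.027, 1.0, -0.0], [-0.0, -0.0, -1.0]]
contact_force: [-3.2, -0.9, 3.1]
opening: 0.7
```

```bash
python3 -m jog '[[[0,0,0.001],0],[[0,0,0.002],0],[[0,0,0.003],0],[[0,0,0.004],0],[[0,0,0.005],0]]'; python3 -m jog '[[[0,0,0.001],0],[[0,0,0.002],0],[[0,0,0.003],0]]'
```

```text
time_s: 19.0
ee_pos: [566.1, -243.2, 161.9]
eef_rot: [[-1.0, -0.027, 0.0], [-0.027, 1.0, 0.0], [-0.0, 0.0, -1.0]]
contact_force: [-1.7, 0.0, 2.9]
opening: 0.7
time_s: 19.3
ee_pos: [566.4, -243.2, 158.8]
eef_rot: [[-1.0, -0.028, 0.001], [-0.028, 1.0, -0.0], [-0.001, -0.0, -1.0]]
contact_force: [-0.5, 0.5, 0.4]
opening: 0.7
```

Force dropped to zero: the loop has flipped. Retreating straight up and looking.

```bash
python3 -m jog '[[[0,0,0],0],[[0.0,0,-0.01],0],[[0.0,0,-0.03],0],[[0,0,-0.06],0],[[0,0,-0.1],0],[[0,0,-0.14],0],[[0.03,0,-0.14],0],[[0.03,0,-0.14],0],[[0.03,0,-0.14],0],[[0.03,0,-0.14],0]]'; python3 - <<'E'
from h import *
im,d,i=cam('wrist'); a=cv2.cvtColor(im,cv2.COLOR_RGB2BGR)[140:320,160:400]
im2,d2,i2=cam('side'); b=cv2.cvtColor(im2,cv2.COLOR_RGB2BGR)[245:345,235:335]
cv2.imwrite('pics/f.png',np.hstack([cv2.resize(a,(400,300)),cv2.resize(b,(400,300),interpolation=cv2.INTER_CUBIC)]))
E
```

```text
time_s: 20.3
ee_pos: [536.5, -244.0, 299.0]
eef_rot: [[-1.0, -0.028, 0.0], [-0.028, 1.0, 0.0], [-0.0, 0.0, -1.0]]
contact_force: [0.6, -0.0, 0.2]
opening: 0.5
```

View pics/f.png

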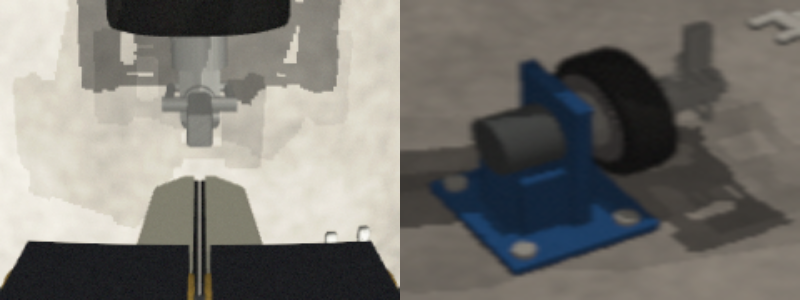

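The loop no longer sticks out in the wrist view, and the pin stands upright. One numeric check of the grip top height and for the bar below the shaft.

```bash
python3 - <<'E'
from h import *
im,d,i=cam('wrist'); R=cv2.Rodrigues(np.array(i['rvec'],float))[0]; C=-R.T@np.array(i['tvec'],float).ravel()
v,u=np.mgrid[:420,:560]; a=np.stack([u-i['cx'],v-i['cy']],-1); rr=np.hypot(a[...,0],a[...,1])+1e-9; th=rr/i['fx']
P=C+(np.dstack([a/rr[...,None]*np.tan(th)[...,None],np.ones_like(th)])*d[...,None])@R
def med(n,u0,u1,v0,v1):
    q=P[v0:v1,u0:u1].reshape(-1,3); print(n,np.median(q,0).round(1),q[:,2].std().round(1))
med('grip top',275,285,210,224)
s=r.sense();print(s['time_s'])
m=(abs(P[...,0]-534)<40)&(abs(P[...,1]+243)<16)&(P[...,2]>140)&(d>0); print('top pts',m.sum(),P[m].mean(0).round(1))
m=(P[...,0]>557)&(P[...,0]<585)&(abs(P[...,1]+243)<22)&(P[...,2]>30)&(P[...,2]<135)&(d>0); print('points in loop-open zone',m.sum())
im,d,i=cam('side'); Q=pts(d,i)
m=(Q[...,0]>520)&(Q[...,0]<570)&(abs(Q[...,1]+243)<24)&(d>0)
for lo,hi in((50,60),(60,72),(72,95),(95,120),(120,155)):
    k=m&(Q[...,2]>lo)&(Q[...,2]<hi); print(lo,hi,k.sum(),Q[k].mean(0).round(1) if k.any() else '')
E
```

```text
grip top [ 532.3 -243.   148.3] 0.6
20.45
top pts 20633 [ 511.  -243.   310.1]
points in loop-open zone 0
50 60 0 
60 72 12 [ 533.9 -253.4   65.6]
72 95 79 [ 534.2 -253.4   85.7]
95 120 97 [ 531.8 -246.9  104.4]
120 155 94 [ 532.3 -246.2  136.9]
```

Grip top is at 148.3 (148 expected); wire is seen down to z≈65 under the shaft (bar expected at 64), and nothing is left in the open-loop zone. Handing in.

```bash
python3 -c "from cell import r; print(r.hand_in())"
```

```text
the job is handed in; nothing more can be done
None
```

The linch pin is through the cross hole and its loop is shut under the shaft. I handed the job in at about 20.5 s of the 64 s allowed; no verdict is reported.

- **Pin:** I took it from the block, went into the hole almost without contact force, and pressed it down until it stopped at the expected height. That final press read about 15.6 N vertically (about 16.6 N in total), slightly over the 15 N guideline. I eased it off before letting go.
- **Loop:** I pressed the bar down with shut fingers at about 3–5 N, until the force fell to zero at the expected flip height.
- **Last checks:** The grip top is at 148.3 mm (148 expected), and no wire is left where the loop stood open. The side camera sees wire down to about 65 mm (64 expected for the bar), though from only 12 depth points. The gripper was clear of everything.
- **Disagreements:** The wrist camera read about 1.7 mm off across the jaws, so I aligned pin to hole by their relative positions. One sideways move also overshot by 1.6 mm; I corrected it before inserting the pin.
- **Not checked:** I did not measure afterwards whether any of the other things had moved.

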